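Load the test bay and reset its tripped breaker

TASK

Slide the long power module lengthways through the hinged flap into the test bay, flat on the bench, until its leading end is up against the bay's end wall and the flap has fallen shut behind it. Only then reset the tripped breaker, the one whose handle stands about midway: push its handle fully to off and then throw it fully to on. Leave the other two breakers on and do not disturb the short module, the carton or the can.

Things in the scene. Friction and masses are not known exactly. Their poses are not given: they have to be found in the camera images.
- module_center (a point): Centre (18 mm up) of the loose long power module: aluminium block with black ends, 200 mm long (x axis) x 46 wide (y) x 36 high (z), 0.25 to 0.5 kg, lying flat among clutter. Ends alike, either may lead. Grip it across its 46 mm width.
- bay: Fixed test bay, open on top. Origin on the bench at the middle of the gateway, x axis into the bay, y across, z up. Gate wall: x -6 to 6 mm, 160 wide, 66 high; opening y -31 to 31 mm, 52 high, beam above it (z 52 to 66), so a hand cannot pass: push the module part way in, release, take it again from inside.
- bay_end (a point): Middle of the inner face of the bay's end wall, at bench height, 265 mm from the gateway; axes as the bay. Inside, the bay is 150 mm wide; side and end walls are 40 mm high; the flat bench is its floor. With the module home its centre is 100 mm before this point and its rear end 65 mm past the gate plane.
- flap (a joint): Black flap in the gateway, 58 mm wide, 44 high, 4 thick, 40 g, hinged along its top edge 50 mm above the bench. 0 = hanging shut; grows to 1.45 rad as it swings up into the bay, never outwards. Swings freely: a part pushed in from outside opens it, it lies on the part (reaching 42 mm into the bay on the module) and falls shut once the part is past.
- pivot_a (a point): Handle pivot of the tripped breaker, 50 mm above the bench. x axis points horizontally the way the handle goes to ON, y along the pivot, z up. Black handle: flat bar 22 mm wide (y), 12 thick (x), tip 66 mm from the pivot; grip it across the 22 mm from above, or push it.
- panel: Steel plate 120 x 236 mm, 8 thick, origin at its centre on the bench. On it three like grey breakers, 74 mm apart in any order, housings 104 x 66 mm, tops 50 mm above the bench; shoulders beside the handle's slot, y 14 to 33 mm each side of the handle's middle, reach 62 mm. White bar marks the ON end, white ring OFF. The tripped one's handle stands midway.
- lever_a (a joint): Handle of the tripped breaker: 0 = straight up, +0.6 rad = fully on (leaning to the point's +x, stop), -0.6 rad = fully off (leaning to -x, stop). Starts tripped, about midway. It stays where it is left; friction takes about 0.15 N m (4 to 8 N on the handle) to move it.
- pivot_b (a point): Same point of a second breaker, already on: leave it.
- lever_b (a joint): Handle of the second breaker, +0.6 = on.
- pivot_c (a point): Same point of a third breaker, already on: leave it.
- lever_c (a joint): Handle of the third breaker, +0.6 = on.
- spare_center (a point): Centre of the loose short module (bystander), like the long one but 110 mm long (x) x 46 x 36 mm high, beside the long module.
- carton_center (a point): Centre of a cardboard carton (bystander), 90 (x) x 60 (y) x 55 mm high, on the other side of the long module.
- bottle_center (a point): Centre of an upright white can (bystander), 48 mm in diameter, 120 mm high.
There are look-alikes about, which are no part of the job. What is shaped like the part that bears module_center but orange, red or yellow is not meant.

How it is judged:
By the outcome, as a careful person would: the job done as asked, in the order asked, and still so for the second after the job is handed in, with the robot touching nothing.
It also fails if it takes over 67 s, if anything falls off the work surface, if the arm or the gripper's body presses on something with over 40 N, if the wrist force passes 120 N, or if a joint passes its speed limit or range.

ROBOT

A 6-joint arm with a two-finger parallel gripper is mounted at the origin on the work surface. World frame = base frame: x ahead of the robot, y to its left, z up, the work surface at z = 0. Lengths are in m, angles in rad, forces in N, time in s.
With the tool pointing down it reaches from about 0.275 to 0.775 m from the base axis. Payload 14.6 kg.
Tool frame: the origin (TCP) lies at the very end of the fingers, on their centre line; the grasp point (between the pads) lies 19 mm behind it; z points along the fingers, y is the line along which they close (so a half turn about z gives the same grasp; the last joint's range is limited). The gripper opens to 85 mm and grips with 20 to 120 N. Pads are 22 mm wide; open, the fingers measure 114 mm over their backs; the gripper's body (76 mm by 85 mm) begins 54 mm behind the grasp point. The pads swing forward as they close: fully open they stand 13 mm farther back than shut.
Start: joints at [-1.434, 0.263, -0.048, 1.259, 0, 1.415], TCP at [0.151, -0.503, 0.231] pointing down, gripper open.
Joint ranges: [-2.65, 2.65], [-0.89, 1.7], [-1.18, 1.37], [-2.13, 2.11], [-1.35, 1.29], [-3.14, 3.14]. Speed limits (rad/s): [1.89, 1.89, 2.57, 2.79, 3.14, 3.14].

INTERFACE

Orientations are given as a rotation vector (axis times angle).
In Python, from rig import arm, optics gives the robot as it stands.
- The arm moves only by the tool jog_arm, never from a script. Its argument "steps" is a list of rows, each an object with "linear": the shift along the tool's x, y, z in m, a list of three; "turn": the turn, a rotation vector about the tool's x, y, z in degrees, a list of three; "fingers": the opening, from 0 (shut) to 1 (fully open). In form: [{"linear": [tx, ty, tz], "turn": [ax, ay, az], "fingers": fingers}, ...]. A call has 1 to 10 rows; each row shifts and turns the commanded pose from where the row before left it, along the tool's axes as they then stand; what a row does not reach is not made up. A row lasts 1/10 s, in which the tool goes at most 50 mm and 8.59 degrees, less where a joint would pass 70% of its speed; a pose out of reach is approached as far as the arm can. A call is refused whole if a number of a shift passes 0.05 or a number of a turn 8.59, either way. A call with a gripper value outside its range is refused whole. The fingers move at their own pace and stop on an object; "squeeze" is the grip in N (left out, the last holds). Time passes only in rows, so rows that do not move let the fingers close. It gives the time, the measured TCP pose, the force, the opening and the grip force at its end, in the units of the state.
- arm.state(): the state, without advancing time (a new reading comes with each control period).
- optics.get_image(name): name is "side" or "top"; returns the picture (400x640x3 uint8, blue, green, red); there is no depth.
- optics.camera_model(name): a dict with "intrinsics" (3x3 intrinsics, pixels), "position" and "orientation" of the camera in the world. Camera axes: x right, y down, z forward; pixel columns grow to the right and rows downward; lengths in m; the calibration is good to about 2 mm. A picture is of the moment at which its call begins. camera_model takes no time and is no camera call.
- arm.job_done(): hands the job in; it is judged then, once.
Trained networks look in the newest picture that a camera, given by its name, has taken for a name from the list of things; names that differ only in an ending like _2 or _b are one class to them, and where a whole thing is asked for, a point or a joint stands for the part that bears it (a point fixed in the world has none). Each returns a list of dicts, best first, with "score" (0 to 1); they miss things now and then, are a little off and sometimes report something else, mostly with a low value. They report only what shows in the picture. A call takes as long as a camera call. They do not tell look-alikes from the thing itself.
- optics.silhouettes(camera, query): "region" (400x640 bool, what is visible of it).
- optics.landmark_of(camera, query): "xyz" ([x, y, z] in m, in the coordinates of the camera as it stood for that picture, good to about 4 mm: a listed point, or the origin of a listed thing).
The state is a dict: "time": time; "qpos": joint angles; "qvel": joint speeds; "joint_torque": joint torques, N m; "eef_pos": TCP position; "tool_rot": TCP orientation; "ft_force": force on the tool from outside, world axes, zero at the start; "wrist_torque": the same for the moment, N m; "opening": finger opening in m; "grasp_force": force on a finger pad.
Only numpy, scipy, OpenCV 4.12 (cv2) and the standard library are available. Lean on these libraries where they do the work, as an engineer would, in place of code of your own. Each camera call takes 0.05 s, during which the arm holds its last target. There are 200 camera calls.

## Working session

There is one attempt and no reset: what is moved stays moved. The work goes in short steps, Python scripts to look and compute and a tool call to move; the robot and the scene stay as the last step left them, time stands still between calls to the robot, and variables do not carry over. Pictures are saved under pics/ and viewed, at most 10 in all, crops included, and the job is handed in when it is done.

Besides the shell and the picture viewer there is one more tool, called after ">>>" as name(argument=value, ...) on one line, values as JSON. jog_arm: Moves the arm, as the interface text tells. Its arguments: {"type":"object","properties":{"steps":{"type":"array"},"squeeze":{"type":"number"}},"required":["steps"]}

```bash
ls; mkdir -p pics
cat > h.py <<'E'
import numpy as np, cv2
from scipy.spatial.transform import Rotation as R
from rig import arm, optics
def cam(n):
    m=optics.camera_model(n); o=np.array(m["orientation"],float)
    Rm=o if o.shape==(3,3) else (R.from_rotvec(o).as_matrix() if o.size==3 else R.from_quat(o).as_matrix())
    return np.array(m["intrinsics"]),np.array(m["position"]),Rm
def lm(n,q,k=4):
    K,p,Rm=cam(n)
    return [(round(d["score"],2),(Rm@np.array(d["xyz"])+p).round(4).tolist()) for d in optics.landmark_of(n,q)[:k]]
def proj(n,X):
    K,p,Rm=cam(n); c=(np.atleast_2d(X)-p)@Rm; u=c@K.T; return u[:,:2]/u[:,2:]
def ray(n,uv,z):
    K,p,Rm=cam(n); d=(np.linalg.inv(K)@np.array([uv[0],uv[1],1.]))@Rm.T; return p+d*(z-p[2])/d[2]
E
python3 - <<'E'
from h import *
for n in("side","top"):
    cv2.imwrite(f"pics/{n}0.png",optics.get_image(n)); print(n,optics.camera_model(n))
    for q in("module_center","bay","bay_end","pivot_a","panel","spare_center","carton_center","bottle_center","flap"):
        print(q,lm(n,q))
print(arm.state())
E
```

```text
pics
side {'intrinsics': array([[371.36369441,   0.        , 321.25253616],
       [  0.        , 371.36369441, 197.78129617],
       [  0.        ,   0.        ,   1.        ]]), 'position': array([-0.18628505,  0.75890153,  0.69450067]), 'orientation': array([-0.83629573,  2.30127624, -1.3139343 ])}
module_center [(0.9, [0.8049, -0.1914, 0.0193]), (0.82, [0.3059, -0.4967, 0.0163]), (0.31, [0.67, -0.0014, 0.0479])]
bay [(0.85, [0.4367, 0.028, 0.0008])]
bay_end [(0.93, [0.4056, 0.2922, 0.0069])]
pivot_a [(0.77, [0.6674, 0.075, 0.052]), (0.67, [0.6659, 0.1473, 0.0509]), (0.64, [0.6685, -0.0023, 0.0465])]
panel [(0.63, [0.6653, 0.0716, -0.003]), (0.54, [0.4341, 0.0286, 0.0003])]
spare_center [(0.21, [0.6713, -0.0033, 0.0494])]
carton_center [(0.62, [0.6423, -0.4397, 0.0294])]
bottle_center [(0.75, [0.6367, -0.1918, 0.0612])]Traceback (most recent call last):
  File "<stdin>", line 5, in <module>
  File "h.py", line 10, in lm
    return [(round(d["score"],2),(Rm@np.array(d["xyz"])+p).round(4).tolist()) for d in optics.landmark_of(n,q)[:k]]
                                                                                       ~~~~~~~~~~~~~~~~~~^^^^^
ValueError: it knows: bay, bay_end, bottle_center, carton_center, module_center, panel, pivot, spare_center
```

Run:
```python
from h import *
n="top"
cv2.imwrite(f"pics/{n}0.png",optics.get_image(n)); print(n,optics.camera_model(n))
for q in("module_center","bay","bay_end","pivot_a","panel","spare_center","carton_center","bottle_center"):
        print(q,lm(n,q))
s=arm.state();print(s)
```

```text
top {'intrinsics': array([[364.18082634,   0.        , 315.10211547],
       [  0.        , 364.18082634, 195.42400338],
       [  0.        ,   0.        ,   1.        ]]), 'position': array([ 0.39452952, -0.07927067,  1.06877618]), 'orientation': array([-2.14808111,  2.11814714, -0.13074246])}
module_center [(0.92, [0.3156, -0.4925, 0.0191]), (0.82, [0.2786, -0.2126, 0.0211]), (0.74, [0.8058, -0.1889, 0.0196]), (0.72, [0.5399, -0.4008, 0.0192])]
bay [(0.69, [0.4358, 0.0335, 0.0038])]
bay_end [(0.93, [0.4079, 0.2955, 0.0018])]
pivot_a [(0.81, [0.6742, 0.1456, 0.0467]), (0.78, [0.6725, 0.075, 0.0525]), (0.64, [0.6732, -0.0005, 0.0519])]
panel [(0.71, [0.6768, 0.0714, 0.0043])]
spare_center [(0.95, [0.4604, -0.3482, 0.0193]), (0.41, [0.5401, -0.4011, 0.0168])]
carton_center [(0.68, [0.6347, -0.4407, 0.0282])]
bottle_center [(0.89, [0.6383, -0.191, 0.0605])]
{'time': 0.9, 'qpos': array([-1.43432224e+00,  2.63066624e-01, -4.82807332e-02,  1.25936069e+00,
       -1.21892775e-05,  1.41548124e+00]), 'qvel': array([ 0.00099454, -0.00040998,  0.00015582,  0.00016988,  0.0002189 ,
       -0.00060659]), 'joint_torque': array([ 1.14372400e-03, -6.37425613e+01,  3.84767175e+01,  1.31241286e-03,
       -2.93571984e-04, -6.98973423e-06]), 'eef_pos': array([ 0.15101239, -0.50283949,  0.23130267]), 'tool_rot': array([ 3.10812993e+00,  4.56704295e-01, -2.04517011e-05]), 'ft_force': array([-0.32424997, -0.05642822,  0.42824988]), 'wrist_torque': array([-0.02033086,  0.01032395, -0.00967256]), 'grasp_force': 0.0, 'opening': 0.08562934744044712}
```

View pics/side0.png

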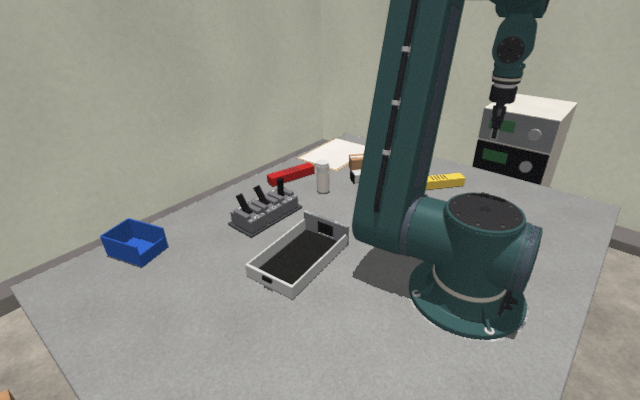

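View pics/top0.png

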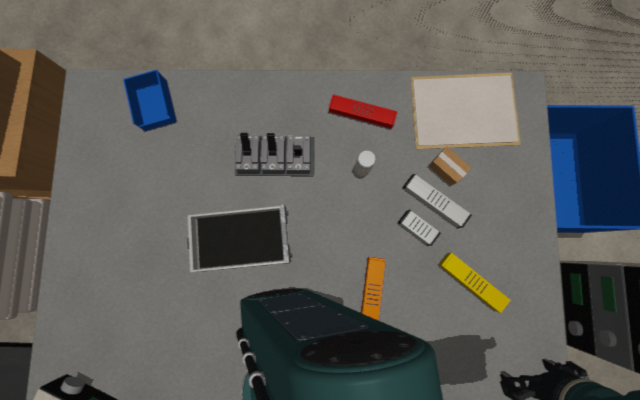

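The side view has its left half free: the breakers' handles are at (243,203), (262,193) and (281,187), and the bay is around (298,253).

Candidates for the long module in the top view:
- silver at (437,200)
- red at (363,111)
- orange at (373,288)
- yellow at (476,282)

Only the silver one with black ends fits, and it lies between the short module (419,227) and the carton (450,165). The tripped breaker looks like the right one, at (298,155). I'll confirm both in one crop and measure.

Run:
```python
from h import *
im=optics.get_image("top")
a=cv2.resize(im[125:185,225:325],None,fx=6,fy=6,interpolation=cv2.INTER_CUBIC)
b=cv2.resize(im[140:250,385:485],None,fx=4,fy=4,interpolation=cv2.INTER_CUBIC)
c=cv2.resize(im[195:280,175:305],None,fx=3,fy=3,interpolation=cv2.INTER_CUBIC)
im2=np.zeros((600,800,3),np.uint8); 
a=cv2.resize(a,(400,240)); im2[:240,:400]=a; im2[:440,400:]=b; im2[240:240+255,:390]=c
cv2.imwrite("pics/crop1.png",im2)
from numpy import degrees as dg
def rect(m,z):
    c=cv2.findContours(m.astype(np.uint8),0,1)[0]; c=max(c,key=cv2.contourArea)
    p=np.array([ray("top",q[0],z)[:2] for q in c],np.float32)
    r=cv2.minAreaRect(p*1000); return r
for q,z in(("module_center",.036),("spare_center",.036),("carton_center",.055),("panel",.008),("bay",.04),("bottle_center",.12)):
    for d in optics.silhouettes("top",q)[:4]:
        m=d["region"]; ys,xs=np.nonzero(m); print(q,round(d["score"],2),(xs.mean().round(1),ys.mean().round(1)),m.sum(),rect(m,z))
K,p,Rm=cam("top"); print(Rm.round(3))
# crude corners
print(proj("top",[[.436,.03,0],[.407,.294,0],[.673,0,.05],[.673,0,.116]]).round(1))
```

```text
module_center 0.88 (np.float64(474.5), np.float64(282.2)) 1460 ((313.9293518066406, -491.83648681640625), (207.83096313476562, 52.553260803222656), 51.42733383178711)
module_center 0.84 (np.float64(373.2), np.float64(286.8)) 1004 ((293.84881591796875, -215.68539428710938), (49.35004425048828, 159.78457641601562), 82.53326416015625)
module_center 0.74 (np.float64(436.7), np.float64(200.6)) 1297 ((537.2317504882812, -397.072265625), (200.51109313964844, 54.565608978271484), 53.46369552612305)
module_center 0.66 (np.float64(362.5), np.float64(111.5)) 1230 ((800.4326171875, -187.03500366210938), (198.75918579101562, 58.686492919921875), 74.78419494628906)
spare_center 0.95 (np.float64(419.2), np.float64(227.6)) 732 ((460.05242919921875, -345.6719055175781), (114.29862976074219, 51.65187454223633), 53.56505584716797)
spare_center 0.32 (np.float64(285.1), np.float64(167.4)) 384 ((623.073486328125, 48.46105194091797), (97.28648376464844, 249.46438598632812), 25.039487838745117)
carton_center 0.65 (np.float64(449.7), np.float64(166.2)) 889 ((632.51708984375, -430.93609619140625), (90.48979187011719, 80.74646759033203), 45.314640045166016)
carton_center 0.32 (np.float64(419.3), np.float64(227.7)) 771 ((458.41461181640625, -340.97601318359375), (113.15010833740234, 52.9858512878418), 53.172584533691406)
panel 0.94 (np.float64(297.9), np.float64(164.7)) 308 ((670.8184814453125, 35.645389556884766), (116.93281555175781, 164.10630798339844), 0.6217201948165894)
bay 0.56 (np.float64(238.7), np.float64(238.4)) 5609 ((423.1011657714844, 162.56442260742188), (161.69143676757812, 287.7544860839844), 6.860476970672607)
bottle_center 0.67 (np.float64(364.5), np.float64(163.3)) 358 ((623.7662353515625, -184.0975799560547), (42.759727478027344, 68.3177719116211), 63.827537536621094)
[[ 0.016 -0.989  0.147]
 [-1.    -0.012  0.026]
 [-0.024 -0.147 -0.989]]
[[286.8 234.7]
 [196.7 243.3]
 [297.6 151.6]
 [295.9 145.1]]
```

View pics/crop1.png

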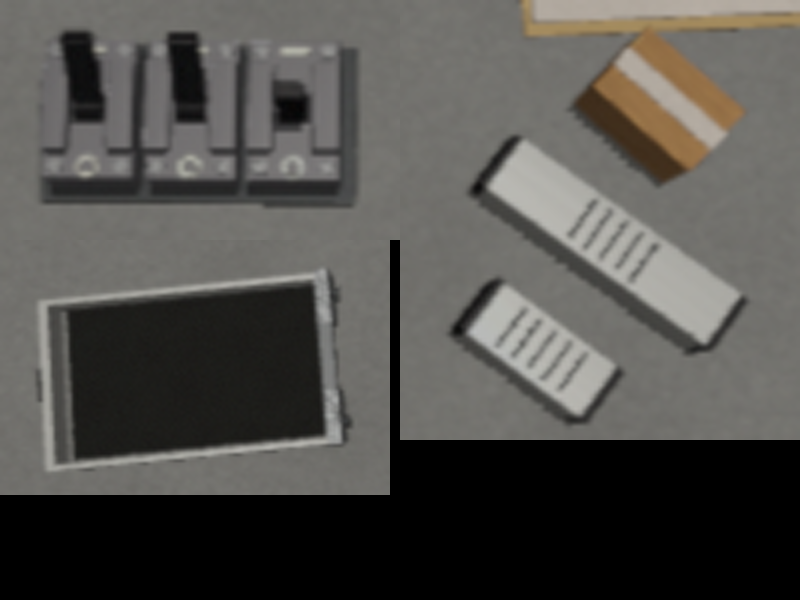

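The crop confirms it. The long silver module with black ends, centred near (437,200), lies between the short module and the carton. The right breaker's handle at (298,151) is upright, while the other two lean to the white-bar (ON, +x) end.

Run:
```python
from h import *
E=[ray("top",(188.3,215.7),.04),ray("top",(191,271),.04)]; G=[ray("top",(283.3,205.7),.066),ray("top",(289,262.3),.066)]
print(np.round(E+G,4)); e=sum(E)/2; g=sum(G)/2; d=(e-g)[:2]; print(e,g,np.linalg.norm(d),np.degrees(np.arctan2(d[1],d[0])))
for n in("top","side"):
    for _ in range(2):
        optics.get_image(n); print(n,[lm(n,q,2) for q in("bay","bay_end")],[ (s,p) for s,p in lm(n,"module_center") if abs(p[0]-.54)<.03],lm(n,"pivot_a"))
```

```text
[[0.4842 0.3093 0.04  ]
 [0.3295 0.2912 0.04  ]
 [0.5134 0.0351 0.066 ]
 [0.3589 0.0151 0.066 ]]
[0.40686653 0.30027578 0.04      ] [0.43616078 0.02511756 0.066     ] 0.2767132074933054 96.07700609034038
top [[], [(0.86, [0.4049, 0.2961, -0.0009]), (0.27, [0.5404, -0.3994, 0.0168])]] [(0.9, [0.5432, -0.3996, 0.0209])] [(0.97, [0.6741, 0.147, 0.0472]), (0.93, [0.6701, 0.0759, 0.0506]), (0.6, [0.6739, -0.0014, 0.0491])]
top [[(0.73, [0.4385, 0.0326, 0.0053])], [(0.72, [0.4048, 0.2997, -0.0028]), (0.33, [0.6773, 0.071, 0.0049])]] [] [(0.83, [0.6695, 0.0764, 0.051]), (0.61, [0.6714, 0.0006, 0.0493]), (0.61, [0.675, 0.1449, 0.0466])]
side [[(0.72, [0.4361, 0.0313, 0.0015])], [(0.97, [0.4041, 0.2934, 0.0024])]] [] [(0.91, [0.666, 0.074, 0.0534]), (0.85, [0.6665, 0.1465, 0.0505]), (0.63, [0.6692, -0.0016, 0.0488])]
side [[(0.98, [0.4356, 0.0298, 0.0034])], [(0.74, [0.4067, 0.2909, 0.0042])]] [] [(0.87, [0.6628, 0.1477, 0.0508]), (0.79, [0.668, 0.0748, 0.0506]), (0.57, [0.67, -0.0004, 0.0468])]
```

>>> jog_arm(steps=[{"linear": [0.05, 0, 0], "turn": [0, 0, -7], "fingers": 0.8}, {"linear": [0.05, 0, 0], "turn": [0, 0, -7], "fingers": 0.8}], squeeze=60)

```text
time: 2.45
eef_pos: [0.2451, -0.4687, 0.2312]
tool_rot: [3.028, 0.835, 0.0]
ft_force: [-0.6, -0.8, 0.8]
opening: 0.0686
grasp_force: 0.0
```

>>> jog_arm(steps=[{"linear": [0, 0, 0], "turn": [0, 0, -7.55], "fingers": 0.75}, {"linear": [0, 0, 0], "turn": [0, 0, -7.55], "fingers": 0.75}, {"linear": [0, 0, 0], "turn": [0, 0, -7.55], "fingers": 0.75}, {"linear": [0.033, 0.028, 0], "turn": [0, 0, 0], "fingers": 0.75}, {"linear": [0.033, 0.028, 0], "turn": [0, 0, 0], "fingers": 0.75}, {"linear": [0.033, 0.028, 0], "turn": [0, 0, 0], "fingers": 0.75}, {"linear": [0.033, 0.028, 0], "turn": [0, 0, 0], "fingers": 0.75}, {"linear": [0.033, 0.028, 0], "turn": [0, 0, 0], "fingers": 0.75}, {"linear": [0.033, 0.028, 0], "turn": [0, 0, 0], "fingers": 0.75}, {"linear": [0.033, 0.029, 0], "turn": [0, 0, 0], "fingers": 0.75}])

```text
time: 3.45
eef_pos: [0.5423, -0.3997, 0.2313]
tool_rot: [2.807, 1.411, 0.0]
ft_force: [-1.1, -1.5, -0.2]
opening: 0.0638
grasp_force: 0.0
```

>>> jog_arm(steps=[{"linear": [0, 0, 0.04], "turn": [0, 0, 0], "fingers": 0.75}, {"linear": [0, 0, 0.04], "turn": [0, 0, 0], "fingers": 0.75}, {"linear": [0, 0, 0.04], "turn": [0, 0, 0], "fingers": 0.75}, {"linear": [0, 0, 0], "turn": [0, 0, 0], "fingers": 0.75}, {"linear": [0, 0, 0], "turn": [0, 0, 0], "fingers": 0.75}])

```text
time: 3.95
eef_pos: [0.5406, -0.4005, 0.1122]
tool_rot: [-2.807, -1.411, 0.0]
ft_force: [0.2, -0.5, 1.2]
opening: 0.0641
grasp_force: 0.0
```

Run:
```python
from h import *
s=arm.state(); print(s["eef_pos"],s["tool_rot"],s["qpos"].round(2),s["ft_force"])
for n in("top","side"):
    im=optics.get_image(n); print(n,lm(n,"module_center"))
    if n=="top": i=im[120:270,360:520]
cv2.imwrite("pics/pre.png",cv2.resize(i,None,fx=4,fy=4,interpolation=cv2.INTER_CUBIC))
```

```text
[ 0.54059391 -0.40053462  0.11216214] [-2.80671116e+00 -1.41054954e+00  2.29667230e-04] [-0.76  0.57  0.12  1.13 -0.    1.45] [ 0.22629341 -0.52115566  1.16082782]
top [(0.71, [0.5405, -0.4005, 0.0182]), (0.61, [0.8046, -0.1871, 0.0226])]
side [(0.9, [0.3107, -0.5002, 0.0167]), (0.69, [0.8063, -0.192, 0.0193]), (0.48, [0.2735, -0.213, 0.0183])]
```

View pics/pre.png

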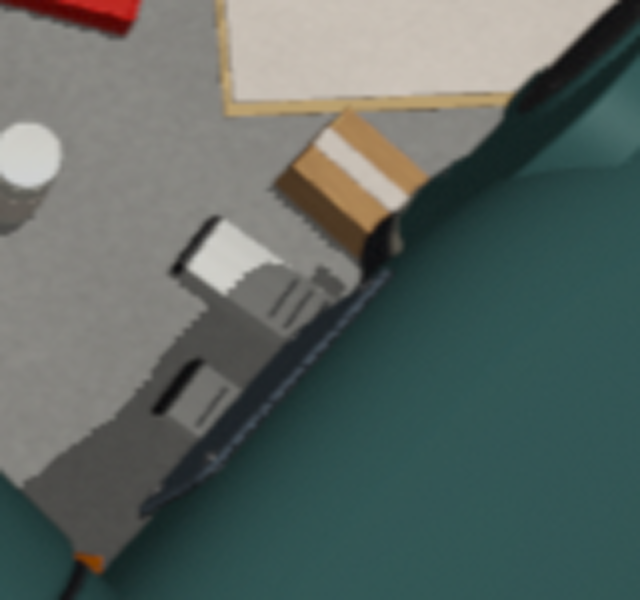

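The top crop shows the module's left end at about (200,250), the spare below it and the carton at (355,190), all undisturbed. The arm covers the rest. The networks agree with the planned position, so I'll descend and grip.

>>> jog_arm(steps=[{"linear": [0, 0, 0.04], "turn": [0, 0, 0], "fingers": 0.75}, {"linear": [0, 0, 0.04], "turn": [0, 0, 0], "fingers": 0.75}, {"linear": [0, 0, 0.025], "turn": [0, 0, 0], "fingers": 0.75}, {"linear": [0, 0, 0], "turn": [0, 0, 0], "fingers": 0.75}, {"linear": [0, 0, 0], "turn": [0, 0, 0], "fingers": 0.4}, {"linear": [0, 0, 0], "turn": [0, 0, 0], "fingers": 0.4}, {"linear": [0, 0, 0], "turn": [0, 0, 0], "fingers": 0.4}, {"linear": [0, 0, 0], "turn": [0, 0, 0], "fingers": 0.4}, {"linear": [0, 0, 0], "turn": [0, 0, 0], "fingers": 0.4}], squeeze=60)

```text
time: 5.05
eef_pos: [0.5416, -0.4014, 0.0086]
tool_rot: [2.804, 1.409, 0.002]
ft_force: [-0.9, 0.7, 8.4]
opening: 0.0452
grasp_force: 63.7
```

>>> jog_arm(steps=[{"linear": [0, 0, -0.03], "turn": [0, 0, 0], "fingers": 0.4}, {"linear": [0, 0, -0.03], "turn": [0, 0, 0], "fingers": 0.4}, {"linear": [0, 0, -0.03], "turn": [0, 0, 0], "fingers": 0.4}, {"linear": [0, 0, 0], "turn": [0, 0, -7.2], "fingers": 0.4}, {"linear": [0, 0, 0], "turn": [0, 0, -7.2], "fingers": 0.4}, {"linear": [0, 0, 0], "turn": [0, 0, -7.2], "fingers": 0.4}, {"linear": [0, 0, 0], "turn": [0, 0, -7.2], "fingers": 0.4}, {"linear": [0, 0, 0], "turn": [0, 0, -7.2], "fingers": 0.4}, {"linear": [0, 0, 0], "turn": [0, 0, -7.2], "fingers": 0.4}])

```text
time: 5.95
eef_pos: [0.5408, -0.4007, 0.0975]
tool_rot: [2.084, 2.349, -0.0]
ft_force: [0.5, -0.3, -3.4]
opening: 0.0448
grasp_force: 62.7
```

>>> jog_arm(steps=[{"linear": [0.0395, -0.007, 0], "turn": [0, 0, 0], "fingers": 0.4}, {"linear": [0.0395, -0.007, 0], "turn": [0, 0, 0], "fingers": 0.4}, {"linear": [0.0395, -0.007, 0], "turn": [0, 0, 0], "fingers": 0.4}, {"linear": [0.0395, -0.007, 0], "turn": [0, 0, 0], "fingers": 0.4}, {"linear": [0.0395, -0.007, 0], "turn": [0, 0, 0], "fingers": 0.4}, {"linear": [0.0395, -0.007, 0], "turn": [0, 0, 0], "fingers": 0.4}, {"linear": [0.0395, -0.007, 0], "turn": [0, 0, 0], "fingers": 0.4}, {"linear": [0.0395, -0.007, 0], "turn": [0, 0, 0], "fingers": 0.4}, {"linear": [0, 0, 0], "turn": [0, 0, 0], "fingers": 0.4}, {"linear": [0, 0, 0], "turn": [0, 0, 0], "fingers": 0.4}])

```text
time: 6.95
eef_pos: [0.4493, -0.0926, 0.0974]
tool_rot: [2.087, 2.345, 0.001]
ft_force: [0.8, 0.4, -2.4]
opening: 0.0448
grasp_force: 62.8
```

Run:
```python
from h import *
s=arm.state(); print(s["eef_pos"],s["tool_rot"],s["qpos"].round(2),s["ft_force"],s["wrist_torque"],s["opening"])
for n in("top","side"):
    im=optics.get_image(n); print(n,lm(n,"module_center"),lm(n,"bay"))
    cv2.imwrite(f"pics/g_{n}.png",im)
```

```text
[ 0.44925908 -0.09256878  0.09738051] [2.08733011e+00 2.34522017e+00 9.54822271e-04] [-0.38  0.24 -0.47  0.86 -0.    1.07] [ 0.80208577  0.37235658 -2.36365034] [-0.00060744 -0.06796852  0.04197844] 0.044806888492075196
top [(0.8, [0.314, -0.493, 0.0157]), (0.8, [0.2777, -0.2188, 0.0215]), (0.76, [0.8071, -0.1893, 0.0226])] [(0.68, [0.6719, -0.0007, 0.0541]), (0.57, [0.4362, 0.0337, 0.0049])]
side [(0.82, [0.4512, -0.0926, 0.1004]), (0.79, [0.8035, -0.1887, 0.0209]), (0.65, [0.3087, -0.4993, 0.0188])] [(0.57, [0.4346, 0.0316, -0.0014])]
```

View pics/g_side.png

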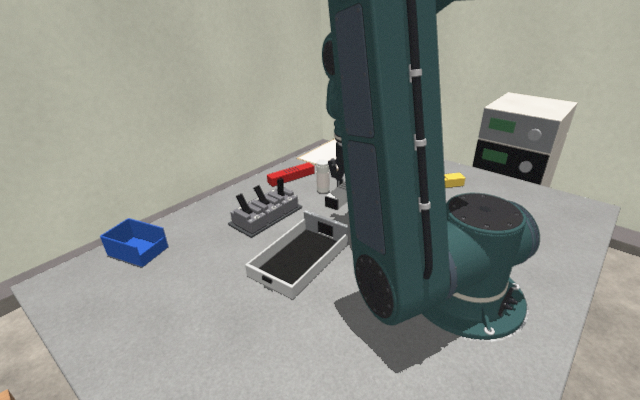

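The side view shows the module's dark front end at (330,202), hanging lined up before the gate at (326,226). I'll lower it onto the bench.

>>> jog_arm(steps=[{"linear": [0, 0, 0.03], "turn": [0, 0, 0], "fingers": 0.4}, {"linear": [0, 0, 0.03], "turn": [0, 0, 0], "fingers": 0.4}, {"linear": [0, 0, 0.02], "turn": [0, 0, 0], "fingers": 0.4}, {"linear": [0, 0, 0.0045], "turn": [0, 0, 0], "fingers": 0.4}, {"linear": [0, 0, 0.0045], "turn": [0, 0, 0], "fingers": 0.4}, {"linear": [0, 0, 0], "turn": [0, 0, 0], "fingers": 0.4}], squeeze=30)

```text
time: 7.85
eef_pos: [0.4491, -0.0934, 0.0082]
tool_rot: [2.09, 2.344, 0.0]
ft_force: [0.4, -0.0, -4.0]
opening: 0.0451
grasp_force: 64.0
```

>>> jog_arm(steps=[{"linear": [0.012, 0, 0], "turn": [0, 0, 0], "fingers": 0.4}, {"linear": [0.012, 0, 0], "turn": [0, 0, 0], "fingers": 0.4}, {"linear": [0.012, 0, 0], "turn": [0, 0, 0], "fingers": 0.4}, {"linear": [0, 0, 0], "turn": [0, 0, 0], "fingers": 0.4}])

```text
time: 8.25
eef_pos: [0.4451, -0.0553, 0.0081]
tool_rot: [2.088, 2.346, 0.002]
ft_force: [-0.1, 5.7, 12.1]
opening: 0.045
grasp_force: 65.9
```

>>> jog_arm(steps=[{"linear": [0.012, 0, 0], "turn": [0, 0, 0], "fingers": 0.4}, {"linear": [0.012, 0, 0], "turn": [0, 0, 0], "fingers": 0.4}, {"linear": [0.012, 0, 0], "turn": [0, 0, 0], "fingers": 0.4}, {"linear": [0.012, 0, 0], "turn": [0, 0, 0], "fingers": 0.4}, {"linear": [0, 0, 0], "turn": [0, 0, 0], "fingers": 0.4}, {"linear": [0, 0, 0], "turn": [0, 0, 0], "fingers": 0.4}])

```text
time: 8.85
eef_pos: [0.4396, -0.0075, 0.0081]
tool_rot: [-2.089, -2.347, -0.004]
ft_force: [-0.8, 9.6, 12.8]
opening: 0.045
grasp_force: 65.9
```

Run:
```python
from h import *
s=arm.state(); print(s["eef_pos"],s["tool_rot"],s["ft_force"],s["wrist_torque"])
im=optics.get_image("side"); print(lm("side","module_center"))
im2=optics.get_image("top"); print(lm("top","module_center"))
cv2.imwrite("pics/p1.png",np.vstack([cv2.resize(im[180:300,230:390],(640,300),interpolation=2),cv2.resize(im2[180:290,170:330],(640,300),interpolation=2)]))
```

```text
[ 0.43963605 -0.00746968  0.00807337] [-2.08853694 -2.34665728 -0.00444696] [-0.78738664  9.59972115 12.75232002] [ 1.56408497  0.21207265 -0.17698764]
[(0.73, [0.4389, -0.0042, 0.0137]), (0.66, [0.8052, -0.1894, 0.0185]), (0.55, [0.3084, -0.5005, 0.0188])]
[(0.75, [0.8056, -0.187, 0.0196]), (0.7, [0.2795, -0.213, 0.0167]), (0.6, [0.3173, -0.4959, 0.017]), (0.34, [0.6737, -0.0013, 0.0493])]
```

View pics/p1.png

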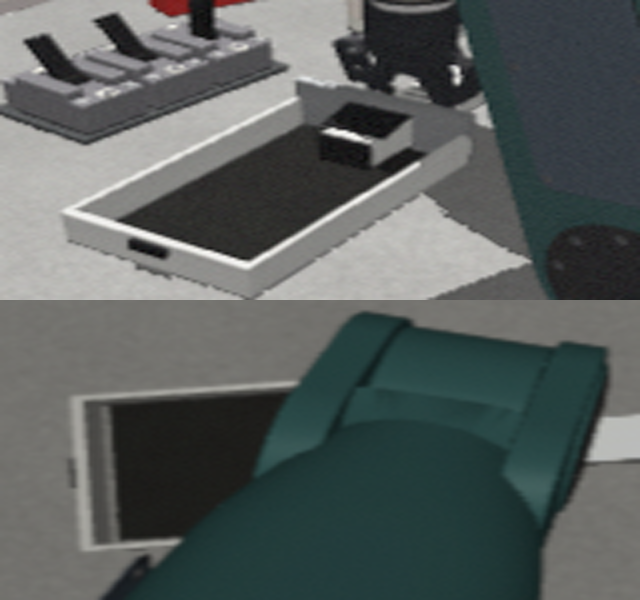

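The module's front is straight through the gateway at (345,145) in the side crop, with the flap lying on it. I'll release, slide the open fingers back and re-grip near the rear.

>>> jog_arm(steps=[{"linear": [0, 0, 0], "turn": [0, 0, 0], "fingers": 0.75}, {"linear": [0, 0, 0], "turn": [0, 0, 0], "fingers": 0.75}, {"linear": [0, 0, 0], "turn": [0, 0, 0], "fingers": 0.75}, {"linear": [-0.023, 0, 0], "turn": [0, 0, 0], "fingers": 0.75}, {"linear": [-0.023, 0, 0], "turn": [0, 0, 0], "fingers": 0.75}, {"linear": [-0.024, 0, 0], "turn": [0, 0, 0], "fingers": 0.75}, {"linear": [0, 0, 0], "turn": [0, 0, 0], "fingers": 0.4}, {"linear": [0, 0, 0], "turn": [0, 0, 0], "fingers": 0.4}, {"linear": [0, 0, 0], "turn": [0, 0, 0], "fingers": 0.4}, {"linear": [0, 0, 0], "turn": [0, 0, 0], "fingers": 0.4}])

```text
time: 10.05
eef_pos: [0.4472, -0.0785, 0.0074]
tool_rot: [2.09, 2.346, -0.0]
ft_force: [-0.7, -1.3, 1.8]
opening: 0.0458
grasp_force: 31.1
```

>>> jog_arm(steps=[{"linear": [0.013, 0, 0], "turn": [0, 0, 0], "fingers": 0.4}, {"linear": [0.013, 0, 0], "turn": [0, 0, 0], "fingers": 0.4}, {"linear": [0.013, 0, 0], "turn": [0, 0, 0], "fingers": 0.4}, {"linear": [0.013, 0, 0], "turn": [0, 0, 0], "fingers": 0.4}, {"linear": [0.013, 0, 0], "turn": [0, 0, 0], "fingers": 0.4}, {"linear": [0.009, 0, 0], "turn": [0, 0, 0], "fingers": 0.4}, {"linear": [0, 0, 0], "turn": [0, 0, 0], "fingers": 0.4}, {"linear": [0, 0, 0], "turn": [0, 0, 0], "fingers": 0.4}])

```text
time: 10.85
eef_pos: [0.4384, -0.004, 0.0073]
tool_rot: [-2.088, -2.345, -0.003]
ft_force: [-1.4, 6.5, 8.7]
opening: 0.0454
grasp_force: 32.1
```

>>> jog_arm(steps=[{"linear": [0.008, 0, 0], "turn": [0, 0, 0], "fingers": 0.4}, {"linear": [0, 0, 0], "turn": [0, 0, 0], "fingers": 0.75}, {"linear": [0, 0, 0], "turn": [0, 0, 0], "fingers": 0.75}, {"linear": [0, 0, 0], "turn": [0, 0, 0], "fingers": 0.75}, {"linear": [-0.005, 0, -0.03], "turn": [0, 0, 0], "fingers": 0.75}, {"linear": [0, 0, -0.04], "turn": [0, 0, 0], "fingers": 0.75}, {"linear": [0, 0, -0.04], "turn": [0, 0, 0], "fingers": 0.75}, {"linear": [0, 0, -0.02], "turn": [0, 0, 0], "fingers": 0.75}])

```text
time: 11.65
eef_pos: [0.4392, -0.0028, 0.1401]
tool_rot: [2.089, 2.343, 0.003]
ft_force: [0.0, -0.1, -1.7]
opening: 0.0639
grasp_force: 0.0
```

>>> jog_arm(steps=[{"linear": [0.035, 0, 0], "turn": [0, 0, 0], "fingers": 0.75}, {"linear": [0.035, 0, 0], "turn": [0, 0, 0], "fingers": 0.75}, {"linear": [0.035, 0, 0], "turn": [0, 0, 0], "fingers": 0.75}, {"linear": [0.035, 0, 0], "turn": [0, 0, 0], "fingers": 0.75}, {"linear": [0, 0, 0], "turn": [0, 0, 0], "fingers": 0.75}, {"linear": [0, 0, 0], "turn": [0, 0, 0], "fingers": 0.75}])

```text
time: 12.25
eef_pos: [0.4222, 0.1368, 0.1371]
tool_rot: [-2.089, -2.347, 0.001]
ft_force: [-0.8, -0.3, -1.1]
opening: 0.0643
grasp_force: 0.0
```

Run:
```python
from h import *
s=arm.state(); print(s["eef_pos"],s["tool_rot"],s["ft_force"],s["opening"])
im=optics.get_image("side"); print(lm("side","module_center"))
im2=optics.get_image("top"); print(lm("top","module_center"))
cv2.imwrite("pics/p2.png",np.vstack([cv2.resize(im[180:300,230:390],(640,300),interpolation=2),cv2.resize(im2[180:290,170:330],(640,300),interpolation=2)]))
```

```text
[0.422177   0.13678541 0.13711717] [-2.08851453e+00 -2.34650742e+00  5.92272789e-04] [-0.82282528 -0.32867748 -1.112813  ] 0.06428861177944048
[(0.91, [0.4291, 0.0772, 0.0166]), (0.74, [0.8057, -0.1909, 0.0196])]
[(0.87, [0.4306, 0.0754, 0.0178]), (0.72, [0.3158, -0.4957, 0.0177]), (0.72, [0.2778, -0.2161, 0.0198]), (0.72, [0.8056, -0.1891, 0.0192])]
```

View pics/p2.png

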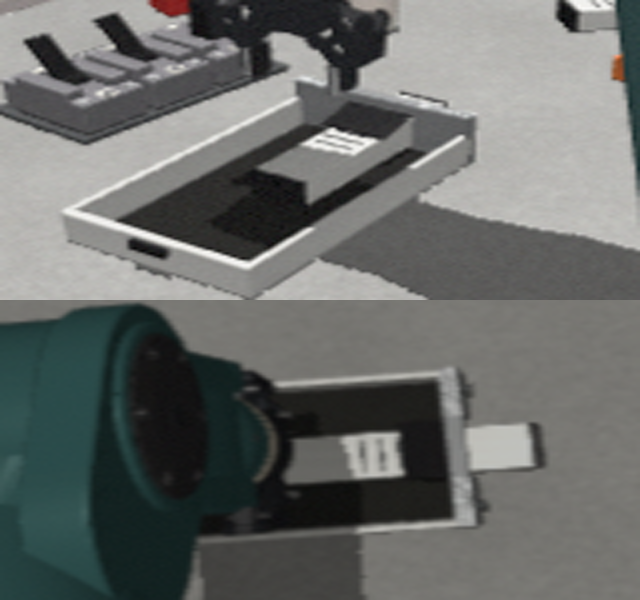

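Both views show the module straight in the bay, its front at about (275,190) in the side crop, the flap on it and its rear still sticking out at (505,447). I'll re-grip it inside.

>>> jog_arm(steps=[{"linear": [0, 0, 0.04], "turn": [0, 0, 0], "fingers": 0.75}, {"linear": [0, 0, 0.04], "turn": [0, 0, 0], "fingers": 0.75}, {"linear": [0, 0, 0.035], "turn": [0, 0, 0], "fingers": 0.75}, {"linear": [0, 0, 0.014], "turn": [0, 0, 0], "fingers": 0.75}, {"linear": [0, 0, 0], "turn": [0, 0, 0], "fingers": 0.4}, {"linear": [0, 0, 0], "turn": [0, 0, 0], "fingers": 0.4}, {"linear": [0, 0, 0], "turn": [0, 0, 0], "fingers": 0.4}, {"linear": [0, 0, 0], "turn": [0, 0, 0], "fingers": 0.4}, {"linear": [0, 0, 0], "turn": [0, 0, 0], "fingers": 0.4}])

```text
time: 13.35
eef_pos: [0.4228, 0.1366, 0.0088]
tool_rot: [2.09, 2.345, 0.001]
ft_force: [1.0, -0.3, -2.2]
opening: 0.0455
grasp_force: 31.5
```

>>> jog_arm(steps=[{"linear": [0.013, 0, 0], "turn": [0, 0, 0], "fingers": 0.4}, {"linear": [0.013, 0, 0], "turn": [0, 0, 0], "fingers": 0.4}, {"linear": [0.013, 0, 0], "turn": [0, 0, 0], "fingers": 0.4}, {"linear": [0.013, 0, 0], "turn": [0, 0, 0], "fingers": 0.4}, {"linear": [0.013, 0, 0], "turn": [0, 0, 0], "fingers": 0.4}, {"linear": [0.013, 0, 0], "turn": [0, 0, 0], "fingers": 0.4}, {"linear": [0.013, 0, 0], "turn": [0, 0, 0], "fingers": 0.4}, {"linear": [0.013, 0, 0], "turn": [0, 0, 0], "fingers": 0.4}, {"linear": [0, 0, 0], "turn": [0, 0, 0], "fingers": 0.4}, {"linear": [0, 0, 0], "turn": [0, 0, 0], "fingers": 0.4}])

```text
time: 14.35
eef_pos: [0.4104, 0.2401, 0.0082]
tool_rot: [2.09, 2.346, -0.0]
ft_force: [-0.4, 0.2, -3.5]
opening: 0.0453
grasp_force: 31.5
```

>>> jog_arm(steps=[{"linear": [0.006, 0, 0], "turn": [0, 0, 0], "fingers": 0.4}, {"linear": [0.004, 0, 0], "turn": [0, 0, 0], "fingers": 0.4}, {"linear": [0, 0, 0], "turn": [0, 0, 0], "fingers": 0.4}])

```text
time: 14.65
eef_pos: [0.4094, 0.2501, 0.0083]
tool_rot: [-2.09, -2.345, -0.0]
ft_force: [0.2, 0.1, -3.8]
opening: 0.0453
grasp_force: 31.5
```

>>> jog_arm(steps=[{"linear": [0.003, 0, 0], "turn": [0, 0, 0], "fingers": 0.4}, {"linear": [0, 0, 0], "turn": [0, 0, 0], "fingers": 0.4}])

```text
time: 14.85
eef_pos: [0.409, 0.2529, 0.0083]
tool_rot: [-2.091, -2.345, -0.0]
ft_force: [0.3, 0.1, -2.4]
opening: 0.0457
grasp_force: 31.5
```

>>> jog_arm(steps=[{"linear": [0.002, 0, 0], "turn": [0, 0, 0], "fingers": 0.4}, {"linear": [0, 0, 0], "turn": [0, 0, 0], "fingers": 0.4}])

```text
time: 15.05
eef_pos: [0.4088, 0.2549, 0.0083]
tool_rot: [-2.09, -2.345, -0.0]
ft_force: [0.9, 0.7, -3.0]
opening: 0.045
grasp_force: 31.5
```

>>> jog_arm(steps=[{"linear": [0.002, 0, 0], "turn": [0, 0, 0], "fingers": 0.4}, {"linear": [0, 0, 0], "turn": [0, 0, 0], "fingers": 0.4}])

```text
time: 15.25
eef_pos: [0.4085, 0.2561, 0.0083]
tool_rot: [2.09, 2.343, -0.002]
ft_force: [0.9, -6.5, -1.2]
opening: 0.0454
grasp_force: 31.7
```

>>> jog_arm(steps=[{"linear": [0.002, 0, 0], "turn": [0, 0, 0], "fingers": 0.4}, {"linear": [0, 0, 0], "turn": [0, 0, 0], "fingers": 0.4}])

```text
time: 15.45
eef_pos: [0.4083, 0.2563, 0.0083]
tool_rot: [2.089, 2.34, -0.007]
ft_force: [1.2, -21.4, 4.7]
opening: 0.0459
grasp_force: 32.3
```

>>> jog_arm(steps=[{"linear": [0.002, 0, 0], "turn": [0, 0, 0], "fingers": 0.4}, {"linear": [0, 0, 0], "turn": [0, 0, 0], "fingers": 0.4}])

```text
time: 15.65
eef_pos: [0.4082, 0.2568, 0.0082]
tool_rot: [2.088, 2.337, -0.01]
ft_force: [4.1, -34.0, 7.0]
opening: 0.0457
grasp_force: 32.5
```

It's against the end wall: 34 N on the wrist and no more travel. I'll release and lift.

>>> jog_arm(steps=[{"linear": [0, 0, 0], "turn": [0, 0, 0], "fingers": 0.75}, {"linear": [0, 0, 0], "turn": [0, 0, 0], "fingers": 0.75}, {"linear": [0, 0, 0], "turn": [0, 0, 0], "fingers": 0.75}, {"linear": [0, 0, -0.03], "turn": [0, 0, 0], "fingers": 0.75}, {"linear": [0, 0, -0.04], "turn": [0, 0, 0], "fingers": 0.75}, {"linear": [0, 0, -0.04], "turn": [0, 0, 0], "fingers": 0.75}, {"linear": [0, 0, -0.04], "turn": [0, 0, 0], "fingers": 0.75}, {"linear": [0, 0, -0.04], "turn": [0, 0, 0], "fingers": 0.4}, {"linear": [0, 0, 0], "turn": [0, 0, 0], "fingers": 0}])

```text
time: 16.55
eef_pos: [0.4099, 0.2617, 0.2029]
tool_rot: [2.088, 2.343, 0.011]
ft_force: [-0.2, -0.1, -1.3]
opening: 0.0357
grasp_force: 0.0
```

Run:
```python
from h import *
s=arm.state(); print(s["eef_pos"],s["tool_rot"],s["ft_force"],s["opening"])
im=optics.get_image("side"); print(lm("side","module_center"),lm("side","bay_end"),lm("side","pivot_a"))
im2=optics.get_image("top"); print(lm("top","module_center"),lm("top","bay_end"),lm("top","pivot_a"))
cv2.imwrite("pics/p3.png",np.vstack([cv2.resize(im[180:300,230:390],(640,300),interpolation=2),cv2.resize(im2[180:290,170:330],(640,300),interpolation=2)]))
```

```text
[0.40989177 0.26174021 0.2029258 ] [2.08811367 2.34326464 0.01051488] [-0.16590202 -0.12416529 -1.32219632] 0.03572047095284717
[(0.76, [0.4167, 0.1975, 0.0137]), (0.71, [0.2715, -0.214, 0.0197]), (0.6, [0.8046, -0.1955, 0.0187])] [(0.84, [0.4051, 0.2916, 0.0049])] [(0.72, [0.6687, -0.0035, 0.0481]), (0.59, [0.6675, 0.0749, 0.0502])]
[(0.75, [0.4164, 0.1959, 0.0155]), (0.73, [0.8074, -0.1898, 0.0207]), (0.71, [0.3143, -0.4956, 0.0168]), (0.69, [0.28, -0.2173, 0.0214])] [] [(0.89, [0.6735, -0.0004, 0.0494]), (0.74, [0.6689, 0.074, 0.054]), (0.7, [0.6743, 0.1457, 0.0465])]
```

View pics/p3.png

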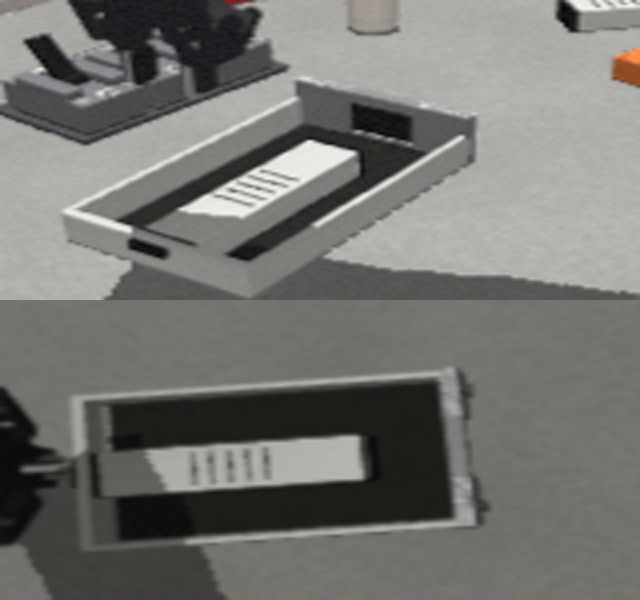

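The module is home: front against the end wall at (95,473) in the lower crop, centre 166–168 mm past the gate, and the flap hangs shut at (382,121) in the upper crop. Now the breaker: I'll turn the closed fingers and go to the ON side of the handle.

>>> jog_arm(steps=[{"linear": [0, 0, 0], "turn": [0, 0, -8.33], "fingers": 0}, {"linear": [0, 0, 0], "turn": [0, 0, -8.33], "fingers": 0}, {"linear": [0, 0, 0], "turn": [0, 0, -8.33], "fingers": 0}, {"linear": [0, 0, 0], "turn": [0, 0, -8.33], "fingers": 0}, {"linear": [0, 0, 0], "turn": [0, 0, -8.33], "fingers": 0}, {"linear": [0, 0, 0], "turn": [0, 0, -8.33], "fingers": 0}, {"linear": [0, 0, 0], "turn": [0, 0, -8.33], "fingers": 0}, {"linear": [0, 0, 0], "turn": [0, 0, -8.33], "fingers": 0}, {"linear": [0, 0, 0], "turn": [0, 0, -8.33], "fingers": 0}, {"linear": [0, 0, 0], "turn": [0, 0, -8.33], "fingers": 0}])

```text
time: 17.95
eef_pos: [0.4079, 0.2606, 0.1978]
tool_rot: [0.006, -3.141, 0.0]
ft_force: [-0.0, -0.8, 0.4]
opening: -0.0003
grasp_force: 0.0
```

>>> jog_arm(steps=[{"linear": [-0.0366, -0.0329, 0], "turn": [0, 0, 0], "fingers": 0}, {"linear": [-0.0366, -0.0329, 0], "turn": [0, 0, 0], "fingers": 0}, {"linear": [-0.0366, -0.0329, 0], "turn": [0, 0, 0], "fingers": 0}, {"linear": [-0.0366, -0.0329, 0], "turn": [0, 0, 0], "fingers": 0}, {"linear": [-0.0366, -0.0329, 0], "turn": [0, 0, 0], "fingers": 0}, {"linear": [-0.0366, -0.0329, 0], "turn": [0, 0, 0], "fingers": 0}, {"linear": [-0.0366, -0.0329, 0], "turn": [0, 0, 0], "fingers": 0}, {"linear": [-0.0366, -0.0329, 0], "turn": [0, 0, 0], "fingers": 0}, {"linear": [0, 0, 0], "turn": [0, 0, 0], "fingers": 0}, {"linear": [0, 0, 0], "turn": [0, 0, 0], "fingers": 0}])

```text
time: 18.95
eef_pos: [0.7005, -0.0039, 0.1967]
tool_rot: [-0.006, -3.14, -0.001]
ft_force: [-0.9, 0.7, 0.5]
opening: -0.0
grasp_force: 0.0
```

>>> jog_arm(steps=[{"linear": [-0.008, 0.002, 0.02], "turn": [0, 0, 0], "fingers": 0}, {"linear": [0, 0, 0.04], "turn": [0, 0, 0], "fingers": 0}, {"linear": [0, 0, 0.03], "turn": [0, 0, 0], "fingers": 0}, {"linear": [0, 0, 0.019], "turn": [0, 0, 0], "fingers": 0}, {"linear": [0, 0, 0], "turn": [0, 0, 0], "fingers": 0}])

```text
time: 19.45
eef_pos: [0.7059, 0.0001, 0.087]
tool_rot: [-0.002, -3.137, -0.001]
ft_force: [0.0, 1.1, 0.8]
opening: 0.0001
grasp_force: 0.0
```

>>> jog_arm(steps=[{"linear": [0.01, 0, 0], "turn": [0, 0, 0], "fingers": 0}, {"linear": [0.01, 0, 0], "turn": [0, 0, 0], "fingers": 0}, {"linear": [0.008, 0, 0], "turn": [0, 0, 0], "fingers": 0}, {"linear": [0.006, 0, 0], "turn": [0, 0, 0], "fingers": 0}, {"linear": [0.004, 0, 0], "turn": [0, 0, 0], "fingers": 0}, {"linear": [0, 0, 0], "turn": [0, 0, 0], "fingers": 0}])

```text
time: 20.05
eef_pos: [0.6701, -0.0009, 0.0899]
tool_rot: [0.003, 3.141, 0.0]
ft_force: [0.7, 0.4, 1.0]
opening: -0.0003
grasp_force: 0.5
```

>>> jog_arm(steps=[{"linear": [0.003, 0, 0], "turn": [0, 0, 0], "fingers": 0}, {"linear": [0, 0, 0], "turn": [0, 0, 0], "fingers": 0}])

```text
time: 20.25
eef_pos: [0.6673, -0.0011, 0.0893]
tool_rot: [0.004, 3.141, -0.0]
ft_force: [2.1, 1.1, 1.0]
opening: 0.0002
grasp_force: 1.1
```

>>> jog_arm(steps=[{"linear": [0.003, 0, 0], "turn": [0, 0, 0], "fingers": 0}, {"linear": [0, 0, 0], "turn": [0, 0, 0], "fingers": 0}])

```text
time: 20.45
eef_pos: [0.6641, -0.0012, 0.0892]
tool_rot: [-0.004, -3.141, 0.0]
ft_force: [2.2, -0.4, -0.1]
opening: 0.0002
grasp_force: 0.9
```

>>> jog_arm(steps=[{"linear": [0.003, 0, 0], "turn": [0, 0, 0], "fingers": 0}, {"linear": [0, 0, 0], "turn": [0, 0, 0], "fingers": 0}])

```text
time: 20.65
eef_pos: [0.6609, -0.0012, 0.0892]
tool_rot: [-0.004, -3.141, 0.0]
ft_force: [3.2, 0.1, 0.3]
opening: 0.0002
grasp_force: 0.7
```

>>> jog_arm(steps=[{"linear": [0.003, 0, 0], "turn": [0, 0, 0], "fingers": 0}, {"linear": [0, 0, 0], "turn": [0, 0, 0], "fingers": 0}])

```text
time: 20.85
eef_pos: [0.6594, -0.0012, 0.0898]
tool_rot: [0.004, 3.139, -0.0]
ft_force: [9.1, -0.7, 0.4]
opening: -0.0002
grasp_force: 3.7
```

>>> jog_arm(steps=[{"linear": [0.002, 0, 0], "turn": [0, 0, 0], "fingers": 0}, {"linear": [0, 0, 0], "turn": [0, 0, 0], "fingers": 0}])

```text
time: 21.05
eef_pos: [0.6587, -0.0012, 0.0904]
tool_rot: [0.003, 3.136, -0.0]
ft_force: [15.1, 0.7, -0.2]
opening: -0.0002
grasp_force: 6.1
```

>>> jog_arm(steps=[{"linear": [0.002, 0, 0], "turn": [0, 0, 0], "fingers": 0}, {"linear": [0, 0, 0], "turn": [0, 0, 0], "fingers": 0}])

```text
time: 21.25
eef_pos: [0.6581, -0.0013, 0.0909]
tool_rot: [0.003, 3.133, -0.0]
ft_force: [21.1, 0.7, 0.4]
opening: -0.0001
grasp_force: 8.7
```

Run:
```python
from h import *
s=arm.state(); print(s["eef_pos"],s["ft_force"])
```

```text
[ 0.65813072 -0.00125705  0.09089843] [21.1235191   0.72681179  0.43889962]
```

The handle is at the OFF stop (21 N, no further travel). I'll go over it to the other side and push to ON.

>>> jog_arm(steps=[{"linear": [-0.016, 0, 0], "turn": [0, 0, 0], "fingers": 0}, {"linear": [0, 0, -0.03], "turn": [0, 0, 0], "fingers": 0}, {"linear": [0, 0, -0.03], "turn": [0, 0, 0], "fingers": 0}, {"linear": [0.028, 0, 0], "turn": [0, 0, 0], "fingers": 0}, {"linear": [0.028, 0, 0], "turn": [0, 0, 0], "fingers": 0}, {"linear": [0.025, 0, 0], "turn": [0, 0, 0], "fingers": 0}, {"linear": [0, 0, 0], "turn": [0, 0, 0], "fingers": 0}, {"linear": [0, 0, 0], "turn": [0, 0, 0], "fingers": 0}])

```text
time: 22.05
eef_pos: [0.5889, -0.0009, 0.1495]
tool_rot: [-0.004, -3.141, 0.0]
ft_force: [0.4, -0.5, -0.3]
opening: -0.0003
grasp_force: 0.0
```

Run:
```python
from h import *
s=arm.state(); print(s["eef_pos"],s["ft_force"])
im=optics.get_image("side"); im2=optics.get_image("top")
cv2.imwrite("pics/off.png",np.vstack([cv2.resize(im[150:240,220:340],(640,300),interpolation=2),cv2.resize(im2[115:185,225:345],(640,300),interpolation=2)]))
```

```text
[ 0.58888714 -0.00090998  0.14948943] [ 0.41222709 -0.45215077 -0.32751722]
```

View pics/off.png

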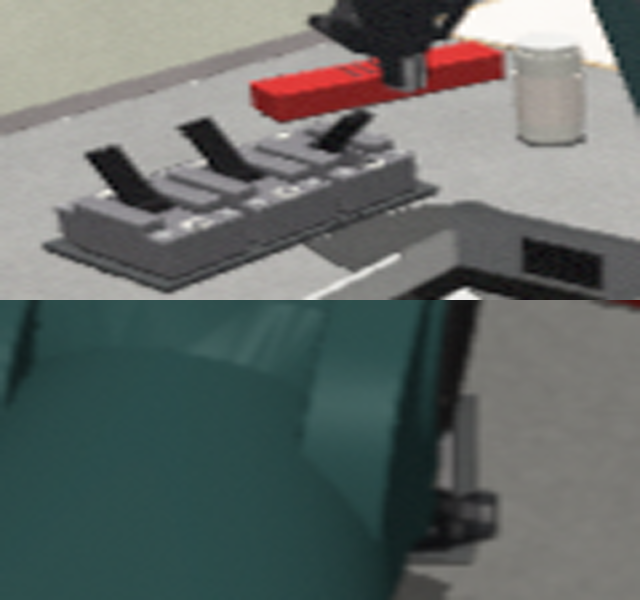

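The side crop shows the handle at (345,130) leaning fully to the OFF side. The other two handles are unchanged. Lower and throw to ON.

>>> jog_arm(steps=[{"linear": [0, 0, 0.03], "turn": [0, 0, 0], "fingers": 0}, {"linear": [0, 0, 0.03], "turn": [0, 0, 0], "fingers": 0}, {"linear": [0, 0, 0], "turn": [0, 0, 0], "fingers": 0}, {"linear": [-0.013, 0, 0], "turn": [0, 0, 0], "fingers": 0}, {"linear": [-0.013, 0, 0], "turn": [0, 0, 0], "fingers": 0}, {"linear": [-0.013, 0, 0], "turn": [0, 0, 0], "fingers": 0}, {"linear": [-0.013, 0, 0], "turn": [0, 0, 0], "fingers": 0}, {"linear": [-0.013, 0, 0], "turn": [0, 0, 0], "fingers": 0}, {"linear": [-0.013, 0, 0], "turn": [0, 0, 0], "fingers": 0}, {"linear": [0, 0, 0], "turn": [0, 0, 0], "fingers": 0}])

```text
time: 23.15
eef_pos: [0.6688, -0.0012, 0.09]
tool_rot: [0.003, 3.141, -0.0]
ft_force: [-0.6, -0.2, 0.3]
opening: -0.0001
grasp_force: 0.0
```

>>> jog_arm(steps=[{"linear": [-0.006, 0, 0], "turn": [0, 0, 0], "fingers": 0}, {"linear": [0, 0, 0], "turn": [0, 0, 0], "fingers": 0}])

```text
time: 23.35
eef_pos: [0.6735, -0.0011, 0.0896]
tool_rot: [0.004, 3.142, 0.0]
ft_force: [-0.2, -0.1, 0.5]
opening: -0.0
grasp_force: 0.4
```

>>> jog_arm(steps=[{"linear": [-0.004, 0, 0], "turn": [0, 0, 0], "fingers": 0}, {"linear": [0, 0, 0], "turn": [0, 0, 0], "fingers": 0}])

```text
time: 23.55
eef_pos: [0.6774, -0.0011, 0.0894]
tool_rot: [-0.004, -3.142, -0.0]
ft_force: [-2.2, 0.9, 0.5]
opening: -0.0002
grasp_force: 1.1
```

>>> jog_arm(steps=[{"linear": [-0.003, 0, 0], "turn": [0, 0, 0], "fingers": 0}, {"linear": [0, 0, 0], "turn": [0, 0, 0], "fingers": 0}])

```text
time: 23.75
eef_pos: [0.6805, -0.0012, 0.0893]
tool_rot: [0.004, 3.142, 0.0]
ft_force: [-1.8, 0.5, 1.7]
opening: 0.0003
grasp_force: 1.1
```

>>> jog_arm(steps=[{"linear": [-0.003, 0, 0], "turn": [0, 0, 0], "fingers": 0}, {"linear": [0, 0, 0], "turn": [0, 0, 0], "fingers": 0}])

```text
time: 23.95
eef_pos: [0.6823, -0.0011, 0.0891]
tool_rot: [-0.004, -3.139, 0.0]
ft_force: [-10.5, 0.8, 4.1]
opening: 0.0002
grasp_force: 5.4
```

>>> jog_arm(steps=[{"linear": [-0.003, 0, 0], "turn": [0, 0, 0], "fingers": 0}, {"linear": [0, 0, 0], "turn": [0, 0, 0], "fingers": 0}])

```text
time: 24.15
eef_pos: [0.6829, -0.0011, 0.0889]
tool_rot: [-0.004, -3.135, 0.0]
ft_force: [-24.9, -1.0, 10.5]
opening: -0.0003
grasp_force: 13.3
```

>>> jog_arm(steps=[{"linear": [-0.002, 0, 0], "turn": [0, 0, 0], "fingers": 0}, {"linear": [0, 0, 0], "turn": [0, 0, 0], "fingers": 0}])

```text
time: 24.35
eef_pos: [0.6833, -0.001, 0.0887]
tool_rot: [-0.004, -3.132, 0.001]
ft_force: [-33.9, -0.8, 15.7]
opening: 0.0002
grasp_force: 18.7
```

>>> jog_arm(steps=[{"linear": [-0.002, 0, 0], "turn": [0, 0, 0], "fingers": 0}, {"linear": [0, 0, 0], "turn": [0, 0, 0], "fingers": 0}])

```text
time: 24.55
eef_pos: [0.6836, -0.001, 0.0885]
tool_rot: [-0.004, -3.128, 0.001]
ft_force: [-44.1, -1.3, 20.1]
opening: 0.0001
grasp_force: 24.2
```

That's the ON stop. Back off, retract and check.

>>> jog_arm(steps=[{"linear": [0.02, 0, 0], "turn": [0, 0, 0], "fingers": 0}, {"linear": [0.02, 0, 0], "turn": [0, 0, 0], "fingers": 0}, {"linear": [0, 0, -0.04], "turn": [0, 0, 0], "fingers": 0}, {"linear": [0, 0, -0.04], "turn": [0, 0, 0], "fingers": 0}, {"linear": [0, 0, -0.04], "turn": [0, 0, 0], "fingers": 0}, {"linear": [0.01, -0.045, 0], "turn": [0, 0, 0], "fingers": 0}, {"linear": [0.01, -0.045, 0], "turn": [0, 0, 0], "fingers": 0}, {"linear": [0.01, -0.045, 0], "turn": [0, 0, 0], "fingers": 0}, {"linear": [0.01, -0.045, 0], "turn": [0, 0, 0], "fingers": 0}, {"linear": [0.01, -0.045, 0], "turn": [0, 0, 0], "fingers": 0}])

```text
time: 25.55
eef_pos: [0.5998, -0.2279, 0.2098]
tool_rot: [0.003, 3.14, -0.001]
ft_force: [-0.2, 0.2, 0.4]
opening: -0.0002
grasp_force: 0.0
```

>>> jog_arm(steps=[{"linear": [0, 0, 0], "turn": [0, 0, 0], "fingers": 0}, {"linear": [0, 0, 0], "turn": [0, 0, 0], "fingers": 0}])

```text
time: 25.75
eef_pos: [0.5999, -0.2271, 0.2094]
tool_rot: [0.007, 3.141, -0.0]
ft_force: [0.2, 0.4, -0.9]
opening: -0.0
grasp_force: 0.0
```

Run:
```python
from h import *
s=arm.state(); print(s["time"],s["eef_pos"],s["ft_force"])
im=optics.get_image("side"); im2=optics.get_image("top")
print(lm("top","spare_center"),lm("top","carton_center"),lm("top","bottle_center"),lm("top","module_center"))
cv2.imwrite("pics/end.png",np.vstack([cv2.resize(im[150:300,220:400],(640,300),interpolation=2),cv2.resize(im2[120:290,170:500],(640,300),interpolation=2)]))
```

```text
25.75 [ 0.59993831 -0.22707751  0.20944822] [ 0.19049533  0.44796963 -0.90617999]
[] [(0.41, [0.6388, -0.4382, 0.0303])] [] [(0.77, [0.3145, -0.4923, 0.0199]), (0.75, [0.8078, -0.1855, 0.0197]), (0.6, [0.414, 0.1968, 0.0162])]
```

View pics/end.png

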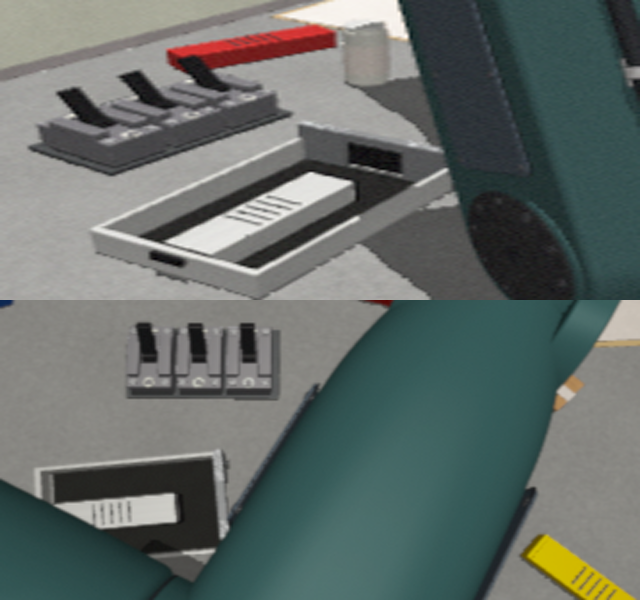

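All three handles lean alike to ON, at (75,105), (145,88) and (207,75) in the side crop. The module is home, the flap is shut at (375,157) and the can stands. Handing in.

```bash
python3 -c "
from rig import arm
print(arm.job_done())"
```

```text
the job is handed in; nothing more can be done
None
```

The job is handed in at about 26 s: the long module is against the bay's end wall with the flap shut behind it, and the tripped breaker was then pushed to its off stop and thrown to its on stop; the other two breakers are still on, and the can and carton had not moved, but the arm hid the short module in the last picture, so I could not re-check it there.

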